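Free the tray stack, peel off the top tray and present it

TASK

Swing the red hold-down arm by its black knob fully out to the side until it seats in its end detent. Then peel the sticky yellow tray off the grey trays: take it by the orange pull tab and raise that corner until the tray stands clearly tilted (about 15 degrees) while its opposite corner still rests on the grey trays, which must stay down in the fixture, and only then lift it off. Finish while still holding it, level and still, with its middle above the centre of the green mat and about 15 cm up; disturb nothing else, the tape measure and the saddle bracket included.

Things in the scene. Friction and masses are not known exactly. Their poses are not given: they have to be found in the camera images.
- fixture: Aluminium base plate, 225 x 150 x 10 mm, fixed to the bench. Origin on the bench under the middle of the tray stack, z up; the arm's pivot post stands at x +104 mm. Small dark guides round the grey trays reach 24 mm above the bench. The grey housing of the spring detent (brass ball on top, 49 mm high) stands at x 104, y +58 mm, under the arm's end position.
- swing_pivot (a point): Point on the vertical pivot axis of the red hold-down arm, at the height of the middle of the knob (84 mm above the bench). Axes as the fixture's.
- swing_knob (a point): Middle of the black upright knob on the tip of the red hold-down arm, 95 mm from the pivot axis: a round cylinder, 18 mm in diameter, from the arm's top face (62 mm above the bench) to 102 mm above it. The arm is 18 mm wide, 10 mm thick, hovers 7 mm over the yellow tray's rim and keeps the tray from being tipped up until it is swung away.
- clamp_arm (a joint): Angle of the hold-down arm, rad: -1.57 pointing along the fixture's -x, across the tray; grows clockwise seen from above, to 0 fully out, along the fixture's +y, in its end detent. Friction of 0.05 N m holds it where it is left. Between -0.2 and -0.1 it rides over the detent's spring ball (a few N more at the knob); past that it is kept between about -0.03 and the stop at +0.03.
- tray_centre (a point): Yellow top tray, 120 g: middle of the underside of its flat rim, x along the 150 mm side, z up; at the start its axes agree with the fixture's and it lies 42 mm above the bench. Rim 150 x 114 mm, 3 mm thick; its pan reaches 16 mm below the rim, into the tray beneath. Lifted level it is held back all round at once; lifted by one corner it lets go bit by bit.
- tray_tab (a point): Middle of the orange upright pull tab on the yellow tray's -x, -y corner: x -82.2, y -62.4, z +27 mm from tray_centre, 69 mm above the bench at the start. The tab is 10 mm thick, 24 mm long, and stands from z +3 (a flat tongue) to z +44 mm. Its length lies along the tray's diagonal (x 0.796, y 0.605, towards far_corner); pinch it across its 10 mm. Axes as the tray's.
- far_corner (a point): Corner of the yellow tray's rim diagonally opposite the tab (x +75, y +57 mm from tray_centre), underside.
- rim_centre (a point): Middle of the top face of the rim (150 x 114 mm, 42 mm above the bench) of two nested grey trays, one loose body of 0.85 kg standing between the guides. Four stiff black retaining tabs hinged on its long edges, 45 mm either side of the middle, lie 4 mm over the yellow rim; each springs up and lets go, at about 2 N, when the rim has risen some 11 mm there.
- mat: Green inspection mat with a white border line, 150 x 150 mm, 3 mm thick, fixed on the bench to one side of the fixture (left or right); origin at its centre, on the bench.
- board: Wooden board offcut, 100 mm (its x) by 200 mm (its y), 38 mm high, lying fixed on the side of the fixture where the mat is not; origin at the centre of its underside.
- frame_brace (a point): Point on the axis of a black sloping brace (round, 25 mm) of the fixed tube frame along the bench's left edge. The brace lies in the upright plane 440 mm left of the robot and rises straight from 60 mm high at x 125 mm to 455 mm at x 940 mm; another tube slopes down above it from 960 mm high at x 120 mm to 450 mm at x 940 mm. An arm that starts left of this frame must pass between the two.
- tape: Black tape measure, 37 x 80 x 69 mm, standing loose behind on the left; origin at the centre of its underside. To be left alone.
- saddle: Bare metal saddle bracket, 60 x 50 x 35 mm, loose, behind on the right; origin at the centre of its underside. To be left alone.
Mind the look-alikes: they are no part of the job. Of the things that look like the part that bears tray_centre, the larger one is meant.

How it is judged:
On the way, in this order (a step that is already met when the one before it is completed fails the run):
1. the red arm is swung right out and sits in its end detent (value of joint clamp_arm above -0.05 rad), for 0.3 s.
2. the tab's corner is raised (tray tilted more than 10 degrees) while the opposite corner is still within 12 mm of the grey rim and the grey trays stay down (value of joint clamp_arm above -0.05 rad and angle between tray_centre's own z axis and vertical above 0.175 rad and z of far_corner in the frame of rim_centre below 0.012 m and contact force between the fingers and top_tray above 0.3 N and distance of rim_centre from where it was at the start of the episode below 0.02 m and angle between rim_centre's own z axis and vertical below 0.06 rad), for 0.1 s.
At the end, for the whole second after the job is handed in: The yellow tray is held in the fingers alone, at rest, its middle 10 to 25 cm above the bench and within 60 mm of the mat's centre seen from above, level to 20 degrees; the arm is within 0.05 rad of its end (in its detent); the grey trays are within 20 mm of where they stood and not tipped (value of joint clamp_arm above -0.05 rad and distance of rim_centre from where it was at the start of the episode below 0.02 m and angle between rim_centre's own z axis and vertical below 0.06 rad and horizontal distance between tray_centre and mat below 0.06 m and height (world z) of tray_centre between 0.1 and 0.25 m and angle between tray_centre's own z axis and vertical below 0.35 rad and linear speed of top_tray below 0.05 m/s and contact force between the fingers and top_tray above 0.5 N and contact force between top_tray and lower_trays below 0.05 N and contact force between top_tray and fixture below 0.05 N and contact force between top_tray and mat below 0.05 N and contact force between top_tray and board below 0.05 N); the arm keeps its last pose, push and grip.
It fails at once if the grey trays are lifted, dragged or tipped (distance of rim_centre from where it was at the start of the episode above 0.03 m or angle between rim_centre's own z axis and vertical above 0.15 rad).
It fails at once if the tape measure is moved (distance of tape from where it was at the start of the episode above 0.03 m).
It fails at once if the saddle bracket is moved (distance of saddle from where it was at the start of the episode above 0.03 m).
It also fails if it takes over 56 s, if anything falls off the work surface, if the arm or the gripper's body presses on something with over 40 N, if the wrist force passes 120 N, or if a joint passes its speed limit or range.

ROBOT

A 7-joint arm with a two-finger parallel gripper is mounted at the origin on the work surface; the furniture and walls round the work are solid. World frame = base frame: x ahead of the robot, y to its left, z up, the work surface at z = 0. Lengths are in m, angles in rad, forces in N, time in s.
With the tool pointing down it reaches from about 0.425 to 0.95 m from the base axis. Payload 4.7 kg.
Tool frame: the origin (TCP) lies at the very end of the fingers, on their centre line; the grasp point (between the pads) lies 19 mm behind it; z points along the fingers, y is the line along which they close (so a half turn about z gives the same grasp; the last joint's range is limited). The gripper opens to 85 mm and grips with 20 to 120 N. Pads are 22 mm wide; open, the fingers measure 114 mm over their backs; the gripper's body (76 mm by 85 mm) begins 54 mm behind the grasp point. The pads swing forward as they close: fully open they stand 13 mm farther back than shut.
Start: joints at [1.205, 0.469, -0.049, 1.532, 0.024, 1.141, -0.082], TCP at [0.223, -0.637, 0.231] pointing down, gripper open.
Joint ranges: [-2.59, 2.59], [-0.33, 1.99], [-1.39, 1.29], [0.1, 2.45], [-1.04, 4.18], [0.21, 1.99], [-2.66, 2.66]. Speed limits (rad/s): [2.57, 2.57, 3.14, 3.14, 3.14, 3.14, 3.14].

INTERFACE

Orientations are given as a unit quaternion [x, y, z, w].
In Python, from cell import status, viewer, workorder gives the robot as it stands. The module is installed in compiled form; this text tells all that it offers.
- The arm moves only by the tool play_rows, never from a script. Its arguments are lists of equal length, an entry for each row: "gripper": the opening, from 0 (shut) to 1 (fully open); "delta_pos": the shift along the tool's x, y, z in cm, a list of three; "rotation": the turn, a rotation vector about the tool's x, y, z in rad, a list of three. In form: {"gripper": [gripper, ...], "delta_pos": [[tx, ty, tz], ...], "rotation": [[ax, ay, az], ...]}. A call has 1 to 12 rows; each row shifts and turns the commanded pose from where the row before left it, along the tool's axes as they then stand; what a row does not reach is not made up. A row lasts 1/8 s, in which the tool goes at most 62.5 mm and 10.7 degrees, less where a joint would pass 70% of its speed; a pose out of reach is approached as far as the arm can. A call with a gripper value outside its range is refused whole. The fingers move at their own pace and stop on an object; "grip_force" is the grip in N (left out, the last holds). Time passes only in rows, so rows that do not move let the fingers close. It gives the time, the measured TCP pose, the force, the opening and the grip force at its end, in the units of the state.
- status.state(): the state, without advancing time (a new reading comes with each control period).
- viewer.camera(name): name is "side" or "top"; returns (picture, depth): 384x512x3 uint8, red, green, blue; 384x512 float32, m along the optical axis (not along the pixel's ray), 0 where there is no reading.
- viewer.camera_params(name): a dict with "K" (3x3 intrinsics, pixels), "dist_coeffs" ([k1, k2, p1, p2, k3] as OpenCV has them; the pictures are not rectified), "R" (3x3) and "t" (3): a world point X has camera coordinates R X + t. Camera axes: x right, y down, z forward; pixel columns grow to the right and rows downward; lengths in m; the calibration is good to about 2 mm. A picture is of the moment at which its call begins. camera_params takes no time and is no camera call.
- workorder.sign_off(): hands the job in; it is judged then, once.
The state is a dict: "clock": time; "qpos": joint angles; "dq": joint speeds; "joint_torque": joint torques, N m; "eef_pos": TCP position; "orientation": TCP orientation; "contact_force": force on the tool from outside, world axes, zero at the start; "ft_torque": the same for the moment, N m; "gripper_width": finger opening in m; "grip_force": force on a finger pad.
Only numpy, scipy, OpenCV 4.12 (cv2) and the standard library are available. Lean on these libraries where they do the work, as an engineer would, in place of code of your own. Each camera call takes 0.05 s, during which the arm holds its last target. There are 200 camera calls.

## Working session

There is one attempt and no reset: what is moved stays moved. The work goes in short steps, Python scripts to look and compute and a tool call to move; the robot and the scene stay as the last step left them, time stands still between calls to the robot, and variables do not carry over. Pictures are saved under pics/ and viewed, at most 10 in all, crops included, and the job is handed in when it is done.

Besides the shell and the picture viewer there is one more tool, called after "Call:" as name(argument=value, ...), one argument or row to a line, values as JSON. play_rows: Moves the arm, as the interface text tells. Its arguments: {"type":"object","properties":{"gripper":{"type":"array"},"delta_pos":{"type":"array"},"rotation":{"type":"array"},"grip_force":{"type":"number"}},"required":["gripper","delta_pos","rotation"]}

```bash
mkdir -p pics; cat > h.py <<'E'
import numpy as np, cv2
from cell import status, viewer, workorder
def grab(n):
    p,d=viewer.camera(n); np.savez(f'{n}.npz',p=p,d=d); return p,d
def load(n):
    z=np.load(f'{n}.npz'); return z['p'],z['d']
def world(n,uv,z):
    c=viewer.camera_params(n); uv=np.array(uv,float).reshape(-1,1,2)
    r=cv2.undistortPoints(uv,np.array(c['K']),np.array(c['dist_coeffs'])).reshape(-1,2)
    X=np.c_[r,np.ones(len(r))]*np.array(z,float).reshape(-1,1)
    return (X-np.array(c['t']))@np.array(c['R'])
def cloud(n,d):
    v,u=np.mgrid[:384,:512]; return world(n,np.c_[u.ravel(),v.ravel()],d.ravel()).reshape(384,512,3)
def proj(n,P):
    c=viewer.camera_params(n); r,_=cv2.Rodrigues(np.array(c['R']))
    return cv2.projectPoints(np.array(P,float).reshape(-1,1,3),r,np.array(c['t'],float),np.array(c['K']),np.array(c['dist_coeffs']))[0].reshape(-1,2)
E
python3 - <<'E'
from h import *
ims=[]
for n in('top','side'):
    p,d=grab(n); cv2.imwrite(f'pics/{n}0.png',p[:,:,::-1])
    c=viewer.camera_params(n); print(n,-np.array(c['R']).T@c['t'],np.array(c['R'])[2])
print(status.state())
E
```

```text
top [0.4676071  0.07111999 1.28173782] [ 0.07829319  0.00168525 -0.99692895]
side [ 0.31126948 -1.44429763  0.84479641] [ 0.1437692   0.90217961 -0.40669689]
{'clock': 0.1, 'qpos': array([ 1.20513409,  0.46936369, -0.04859989,  1.53359684,  0.02412295,
        1.14099346, -0.0823063 ]), 'dq': array([-0.00092268, -0.00118948, -0.00028052, -0.00159352,  0.00085919,
        0.00073433, -0.00043566]), 'joint_torque': array([ 5.94037374e-04, -5.11517215e+01, -4.67817276e-02, -2.38391751e+01,
        1.08688523e-02,  4.37911527e-03,  9.45044746e-06]), 'eef_pos': array([ 0.2228752 , -0.63657758,  0.23035495]), 'orientation': array([ 9.85853856e-01,  1.67604851e-01, -1.88487286e-04, -8.67188335e-04]), 'contact_force': array([-0.79463562, -0.08378277,  0.4209109 ]), 'ft_torque': array([0.00865573, 0.06085792, 0.05224535]), 'grip_force': 0.0, 'gripper_width': 0.08533635018923029}
```

View pics/top0.png

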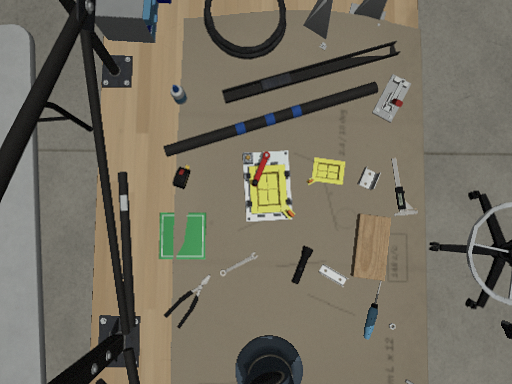

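View pics/side0.png

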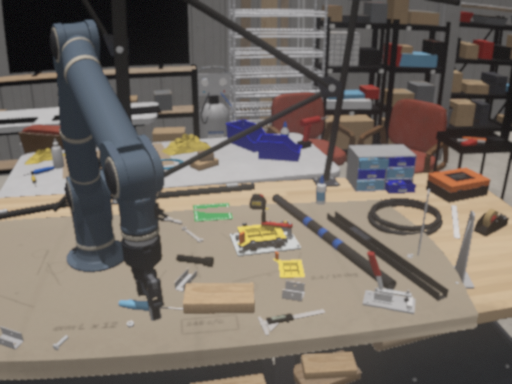

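The top picture shows the fixture at about (268,187), with the red arm's pivot at (266,155) and its knob near (256,183). The orange tab is at (289,213), the mat at (183,236), the tape at (181,177), the saddle at (369,178) and the board at (371,246). 

Look-alikes:
- **Yellow tray:** the smaller one at (327,170) with an orange tab at (312,181). I choose the larger one, in the fixture at (268,190).
- **Red lever:** the toggle clamp at (398,102) and a black tool at (303,265). I choose the arm on the fixture.

```bash
python3 - <<'E'
from h import *
p,d=load('top'); W=cloud('top',d)
crop=cv2.resize(p[140:232,225:315],None,fx=6,fy=6,interpolation=cv2.INTER_CUBIC); cv2.imwrite('pics/c1.png',crop[:,:,::-1])
h=cv2.cvtColor(p,cv2.COLOR_RGB2HSV).astype(int); H,S,V=h[...,0],h[...,1],h[...,2]
vv,uu=np.mgrid[:384,:512]
def box(u0,u1,v0,v1): return (uu>=u0)&(uu<u1)&(vv>=v0)&(vv<v1)
def rep(n,m):
    P=W[m]; print(n,m.sum(),np.median(P,0).round(4),P.min(0).round(3),P.max(0).round(3))
fx=box(238,300,145,228)
yel=fx&(H>22)&(H<35)&(S>120); rep('yel',yel)
def rect(n,m,z=None):
    P=W[m]; 
    if z: P=P[abs(P[:,2]-z)<.006]
    r=cv2.minAreaRect(P[:,:2].astype(np.float32)); print(n,r, np.median(P[:,2]))
rect('yelrect',yel,.045)
red=fx&((H<6)|(H>174))&(S>150); rep('red',red); rect('red',red)
org=fx&(H>=8)&(H<20)&(S>150); rep('org',org)
rep('high org',org&(W[...,2]>.08)) if (org&(W[...,2]>.08)).any() else 0
rep('knob',fx&(W[...,2]>.09))
g=box(150,215,200,270)&(H>50)&(H<80)&(S>90); rect('mat',g)
wh=fx&(W[...,2]>.004)&(W[...,2]<.016); rect('plate',wh)
rect('board',box(340,400,205,285)&(W[...,2]>.03)&(W[...,2]<.045))
rep('tape',box(165,197,160,197)&(W[...,2]>.04)); rep('saddle',box(355,385,160,195)&(W[...,2]>.01))
E
```

```text
yel 1508 [0.5642 0.006  0.0411] [ 0.468 -0.069  0.011] [0.646 0.071 1.282]
yelrect ((0.5590171217918396, 0.0016277432441711426), (0.17187491059303284, 0.12760798633098602), 5.36109733581543) 0.04409037368446918
red 145 [0.6355 0.0331 0.0614] [0.468 0.008 0.056] [0.683 0.071 1.282]
red ((0.5771509408950806, 0.049550823867321014), (0.023537592962384224, 0.22205033898353577), 72.81013488769531) 0.06142287786842869
org 42 [ 0.4962 -0.0522  0.0814] [ 0.484 -0.065  0.022] [0.641 0.061 0.096]
high org 23 [ 0.493  -0.0556  0.0839] [ 0.484 -0.065  0.08 ] [0.582 0.061 0.096]
knob 47 [0.5814 0.058  0.1031] [0.468 0.046 0.092] [0.594 0.071 1.282]
mat ((0.4191303849220276, 0.21445074677467346), (0.1450682133436203, 0.2876945436000824), 0.6204373240470886) 0.002374288233904982
plate ((0.5823387503623962, 0.007048897445201874), (0.2674579620361328, 0.1997339427471161), 0.06607581675052643) 0.008785333866230205
board ((0.39197200536727905, -0.3177979588508606), (0.10235384106636047, 0.2004571110010147), 82.92692565917969) 0.036955168049077405
tape 228 [0.6016 0.2854 0.0588] [0.468 0.071 0.04 ] [0.635 0.311 1.282]
saddle 105 [ 0.6089 -0.3247  0.0281] [ 0.468 -0.347  0.01 ] [0.648 0.071 1.282]
```

View pics/c1.png

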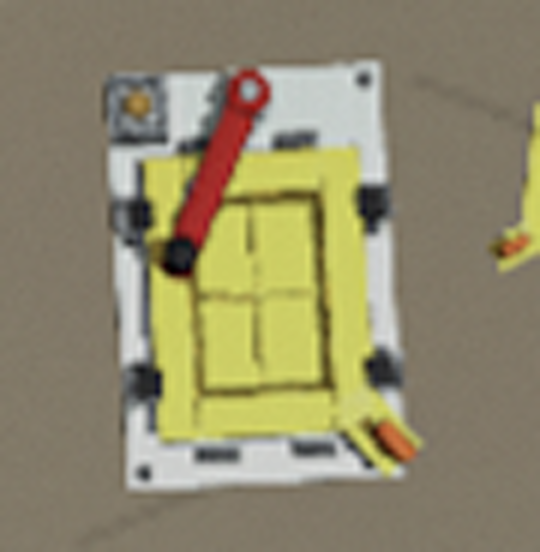

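The crop confirms the choice. The red arm runs from its ring at (248,90) to the black knob at (180,257), the orange tab is at (393,440), and the plate corners are at (108,75), (380,65), (405,475) and (128,490).

```bash
cat >> h.py <<'E'
def at(n,uv,z):  # pixel ray meets height z
    c=viewer.camera_params(n); o=-np.array(c['R']).T@np.array(c['t']); a=world(n,[uv],[1.])[0]-o
    return o+a*(z-o[2])/a[2]
E
python3 - <<'E'
from h import *
f=lambda x,y,z: at('top',(225+(x+.5)/6-.5,140+(y+.5)/6-.5),z)
C=np.array([f(108,75,.01),f(380,65,.01),f(405,475,.01),f(128,490,.01)]); print(C.round(4), C.mean(0), np.linalg.norm(C-np.roll(C,1,0),axis=1))
T=np.array([f(142,160,.045),f(358,150,.045),f(160,440,.045)]);print('tray',T.round(4),np.linalg.norm(T[1:]-T[0],axis=1))
for P in (C,):
    a=P[0]-P[3];b=P[1]-P[2];print(np.arctan2(a[1],a[0]),np.arctan2(b[1],b[0]))
    a=P[0]-P[1];b=P[3]-P[2];print(np.arctan2(-a[0],a[1]),np.arctan2(-b[0],b[1]))
a=T[0]-T[2];print('tray yaw',np.arctan2(a[1],a[0]),)
print('pivot',f(248,90,.062),'knob',f(180,255,.102),'tab',f(393,438,.086))
p,d=load('top');W=cloud('top',d);
m=(d>0)&(W[...,2]>.097)&(W[...,2]<.11);m[:145]=0;m[228:]=0;m[:,:238]=0;m[:,300:]=0;print('knob cloud',W[m].mean(0),np.ptp(W[m],axis=0),m.sum())
m=(d>0)&(W[...,2]>.079)&(W[...,2]<.09);m[:200]=0;m[228:]=0;m[:,:270]=0;m[:,300:]=0;print('tab cloud',W[m].mean(0),np.ptp(W[m],axis=0),m.sum())
h=cv2.cvtColor(p,cv2.COLOR_RGB2HSV).astype(int)
m=(h[...,0]>50)&(h[...,0]<80)&(h[...,1]>90)&(W[...,2]<.02)&(W[...,2]>-.02);m[:200]=0;m[270:]=0;m[:,:150]=0;m[:,215:]=0
v,u=np.nonzero(m);print(u.min(),u.max(),v.min(),v.max(),at('top',(u.min(),v.min()),.003),at('top',(u.max(),v.max()),.003))
E
```

```text
[[ 0.691   0.0919  0.01  ]
 [ 0.6982 -0.0558  0.01  ]
 [ 0.4761 -0.07    0.01  ]
 [ 0.4665  0.0784  0.01  ]] [0.58295895 0.01110977 0.01      ] [0.22494054 0.14788112 0.22247768 0.14867044]
tray [[ 0.6398  0.0728  0.045 ]
 [ 0.6464 -0.0409  0.045 ]
 [ 0.4927  0.0618  0.045 ]] [0.11391619 0.14752583]
0.05990197331371845 0.06348540390164799
0.04836693473891667 0.06500393850637563
tray yaw 0.07482956264203003
pivot [0.67480618 0.01803257 0.062     ] knob [0.58415998 0.05319075 0.102     ] tab [ 0.49419093 -0.05542667  0.086     ]
knob cloud [0.58637301 0.05410049 0.1004126 ] [0.01516765 0.01515636 0.00840018] 25
tab cloud [ 0.49466719 -0.05597813  0.08414228] [0.0211102  0.01870979 0.00901964] 25
159 205 213 258 [0.48988724 0.36034041 0.003     ] [0.34734672 0.20842146 0.003     ]
```

Fit to the given sizes: fixture origin ≈ (0.570, 0.0105), yaw ≈ 0.06. The pivot is at (0.6745, 0.0175) and the knob at (0.585, 0.054), a radius of 96 mm against 95 given. The tab is at (0.4935, -0.056) and the mat centre at (0.419, 0.284). Next I move above the knob.

Call:
play_rows(
  gripper=[1,1,1,1,1,1,1,1,1,1,1,1],
  delta_pos=[
    [3.8,-3.55,0],
    [3.8,-3.55,0],
    [3.8,-3.55,0],
    [3.8,-3.55,0],
    [3.8,-3.55,0],
    [3.8,-3.55,0],
    [3.8,-3.55,0],
    [3.8,-3.55,0],
    [3.8,-3.55,0],
    [3.8,-3.55,0],
    [3.8,-3.55,0],
    [3.8,-3.55,0],
  ],
  rotation=[
    [0,0,0],
    [0,0,0],
    [0,0,0],
    [0,0,0],
    [0,0,0],
    [0,0,0],
    [0,0,0],
    [0,0,0],
    [0,0,0],
    [0,0,0],
    [0,0,0],
    [0,0,0],
  ],
  grip_force=30,
)

```text
clock: 1.6
eef_pos: [0.513, -0.0829, 0.2311]
orientation: [0.986, 0.168, -0.0, 0.0]
contact_force: [1.3, -0.8, 0.0]
gripper_width: 0.0853
grip_force: 0.0
```

Call:
play_rows(
  gripper=[1,1,1,1,1,1,1,1,1,1,1,1],
  delta_pos=[
    [2.85,-2.67,0.5],
    [2.85,-2.67,0.5],
    [2.85,-2.67,0.5],
    [2.85,-2.67,0.5],
    [0,0,0],
    [0,0,0],
    [0,0,0],
    [0,0,0],
    [0,0,0],
    [0,0,0],
    [0,0,0],
    [0,0,0],
  ],
  rotation=[
    [0,0,0],
    [0,0,0],
    [0,0,0],
    [0,0,0],
    [0,0,-0.18],
    [0,0,-0.18],
    [0,0,-0.18],
    [0,0,-0.18],
    [0,0,-0.18],
    [0,0,-0.18],
    [0,0,-0.18],
    [0,0,-0.18],
  ],
)

```text
clock: 3.1
eef_pos: [0.5847, 0.0539, 0.2109]
orientation: [0.628, 0.778, -0.0, -0.0]
contact_force: [0.8, 0.1, 0.3]
gripper_width: 0.0854
grip_force: 0.0
```

Call:
play_rows(
  gripper=[1,1,1,1,1,1,1],
  delta_pos=[
    [0,0,0],
    [0,0,0],
    [0,0,0],
    [0,0,0],
    [0,0,0],
    [0,0,0],
    [0,0,0],
  ],
  rotation=[
    [0,0,-0.18],
    [0,0,-0.18],
    [0,0,-0.18],
    [0,0,-0.18],
    [0,0,-0.18],
    [0,0,-0.08],
    [0,0,0],
  ],
)

```text
clock: 3.98
eef_pos: [0.5848, 0.0539, 0.2108]
orientation: [0.192, 0.981, -0.0, -0.0]
contact_force: [0.1, 0.5, 0.0]
gripper_width: 0.0857
grip_force: 0.0
```

```bash
cat >> h.py <<'E'
from scipy.spatial.transform import Rotation as Rn
def go(target,yaw=None):
    s=status.state(); R=Rn.from_quat(s['orientation']); e=s['eef_pos']
    psi=np.arctan2(*R.as_matrix()[[1,0],[0,0]])
    print('eef',e.round(4),'yaw',np.degrees(psi).round(2),'z',R.as_matrix()[:,2].round(3),'tool delta cm',(R.inv().apply(np.array(target)-e)*100).round(2),'F',s['contact_force'].round(1),'w',round(float(s['gripper_width']),4),'grip',s['grip_force'],'t',s['clock'],'q',s['qpos'].round(2))
    if yaw is not None:
        d=(np.radians(yaw)-psi+np.pi)%(2*np.pi)-np.pi; print('rz',round(-d,3))
E
python3 -c "
from h import *
go([.585,.0537,.12],158)"
```

```text
eef [0.5848 0.0539 0.2108] yaw 157.88 z [-0.001  0.    -1.   ] tool delta cm [-0.04 -0.    9.08] F [0.1 0.5 0. ] w 0.0857 grip 0.0 t 3.975 q [ 0.53  0.52 -0.96  1.73  0.46  1.14  0.62]
rz -0.002
```

Call:
play_rows(
  gripper=[1,1,1,1,1,1,0,0,0,0,0,0],
  delta_pos=[
    [0,0,3],
    [0,0,3],
    [0,0,3],
    [0,0,3],
    [0,0,1.8],
    [0,0,0],
    [0,0,0],
    [0,0,0],
    [0,0,0],
    [0,0,0],
    [0,0,0],
    [0,0,0],
  ],
  rotation=[
    [0,0,0],
    [0,0,0],
    [0,0,0],
    [0,0,0],
    [0,0,0],
    [0,0,0],
    [0,0,0],
    [0,0,0],
    [0,0,0],
    [0,0,0],
    [0,0,0],
    [0,0,0],
  ],
  grip_force=25,
)

```text
clock: 5.48
eef_pos: [0.5853, 0.0542, 0.0739]
orientation: [0.191, 0.982, -0.0, 0.0]
contact_force: [-1.0, -1.6, 4.6]
gripper_width: 0.0168
grip_force: 26.2
```

```bash
python3 -c "
from h import *
go([.669,.112,.071],93.4)
s=status.state();R=Rn.from_quat(s['orientation']);P=R.inv().apply(np.array([.6745,.0175,s['eef_pos'][2]])-s['eef_pos'])*100
print(P)
for a in (.1,.11):
  print(P-Rn.from_rotvec([0,0,a]).apply(P))
p,d=grab('top');cv2.imwrite('pics/g1.png',cv2.resize(p[120:260,190:330],None,fx=4,fy=4)[:,:,::-1])"
```

```text
eef [0.5853 0.0542 0.0739] yaw 157.95 z [ 0.001 -0.    -1.   ] tool delta cm [-5.59  8.5   0.29] F [-1.  -1.6  4.6] w 0.0168 grip 26.233873665332794 t 5.475 q [ 0.44  0.66 -0.84  1.85  0.62  0.91  0.49]
rz 1.127
[-9.64686311e+00 -5.24276810e-02  6.94496602e-03]
[-0.05342817  0.96281738  0.        ]
[-0.06406012  1.05869937  0.        ]
```

Call:
play_rows(
  gripper=[0,0,0,0,0,0,0,0,0,0,0,0],
  delta_pos=[
    [-0.05,0.95,0],
    [-0.05,0.95,0],
    [-0.05,0.95,0],
    [-0.05,0.95,0],
    [-0.05,0.95,0],
    [-0.05,0.95,0],
    [-0.05,0.95,0],
    [-0.05,0.95,0],
    [-0.05,0.95,0],
    [-0.05,0.95,0],
    [-0.05,0.95,0],
    [-0.01,0.48,0],
  ],
  rotation=[
    [0,0,0.1],
    [0,0,0.1],
    [0,0,0.1],
    [0,0,0.1],
    [0,0,0.1],
    [0,0,0.1],
    [0,0,0.1],
    [0,0,0.1],
    [0,0,0.1],
    [0,0,0.1],
    [0,0,0.1],
    [0,0,0.05],
  ],
)

```text
clock: 7.02
eef_pos: [0.6696, 0.1124, 0.0737]
orientation: [0.695, 0.719, -0.002, 0.0]
contact_force: [-9.0, -5.0, 12.3]
gripper_width: 0.0168
grip_force: 27.1
```

```bash
python3 -c "
from h import *
go([.669,.112,.071],93.4)
e=status.state()['eef_pos'];print('joint est',np.pi/2+.06-np.arctan2(e[1]-.0175,e[0]-.6745))"
```

```text
eef [0.6696 0.1124 0.0737] yaw 91.95 z [-0.002 -0.002 -1.   ] tool delta cm [-0.04 -0.06  0.27] F [-9.  -5.  12.3] w 0.0168 grip 27.061421871185303 t 7.025 q [ 0.13  0.69 -0.54  1.63  0.42  0.93 -0.53]
rz -0.025
joint est 0.008247558669717936
```

Call:
play_rows(
  gripper=[0,0,0,0,1,1,1,1,1,1,1,1],
  delta_pos=[
    [0,0.2,0],
    [0,0,0],
    [0,0,0],
    [0,-0.2,0],
    [0,0,0],
    [0,0,0],
    [0,0,0],
    [0,0,0],
    [0,0,-3],
    [0,0,-3],
    [0,0,-3],
    [0,0,-3],
  ],
  rotation=[
    [0,0,0],
    [0,0,0],
    [0,0,0],
    [0,0,0],
    [0,0,0],
    [0,0,0],
    [0,0,0],
    [0,0,0],
    [0,0,0],
    [0,0,0],
    [0,0,0],
    [0,0,0],
  ],
)

```text
clock: 8.52
eef_pos: [0.6699, 0.1134, 0.1942]
orientation: [0.694, 0.72, -0.0, -0.0]
contact_force: [0.1, -0.1, 0.1]
gripper_width: 0.0857
grip_force: 0.0
```

```bash
python3 -c "
from h import *
go([.4935,-.0562,.19],40.6)"
```

```text
eef [0.6699 0.1134 0.1942] yaw 92.07 z [-0. -0. -1.] tool delta cm [-16.31 -18.24   0.42] F [ 0.1 -0.1  0.1] w 0.0857 grip 0.0 t 8.525 q [ 0.16  0.58 -0.59  1.54  0.34  1.13 -0.46]
rz 0.898
```

Call:
play_rows(
  gripper=[1,1,1,1,1,1,1,1,1,1,1,1],
  delta_pos=[
    [-2.33,-2.6,0],
    [-2.33,-2.6,0],
    [-2.33,-2.6,0],
    [-2.33,-2.6,0],
    [-2.33,-2.6,0],
    [-2.33,-2.6,0],
    [-2.33,-2.64,0],
    [0,0,0],
    [0,0,0],
    [0,0,0],
    [0,0,0],
    [0,0,0],
  ],
  rotation=[
    [0,0,0],
    [0,0,0],
    [0,0,0],
    [0,0,0],
    [0,0,0],
    [0,0,0],
    [0,0,0],
    [0,0,0.18],
    [0,0,0.18],
    [0,0,0.18],
    [0,0,0.18],
    [0,0,0.18],
  ],
)

```text
clock: 10.02
eef_pos: [0.4936, -0.0561, 0.1934]
orientation: [0.939, 0.343, 0.0, 0.0]
contact_force: [0.5, -0.6, 0.1]
gripper_width: 0.085
grip_force: 0.0
```

```bash
python3 -c "
from h import *
p,d=grab('top');cv2.imwrite('pics/g2.png',cv2.resize(p[135:235,220:320],None,fx=5,fy=5,interpolation=cv2.INTER_CUBIC)[:,:,::-1])
p,d=grab('side');cv2.imwrite('pics/s2.png',cv2.resize(p[180:270,200:320],None,fx=5,fy=5,interpolation=cv2.INTER_CUBIC)[:,:,::-1])
go([.4935,-.0562,.055],40.6)"
```

```text
eef [ 0.4936 -0.056   0.1934] yaw 40.53 z [ 0. -0. -1.] tool delta cm [-0.02 -0.   13.84] F [-0.1 -0.9 -0.9] w 0.0855 grip 0.0 t 10.125 q [ 0.43  0.26 -0.47  1.97  0.14  0.95 -0.98]
rz -0.001
```

View pics/g2.png

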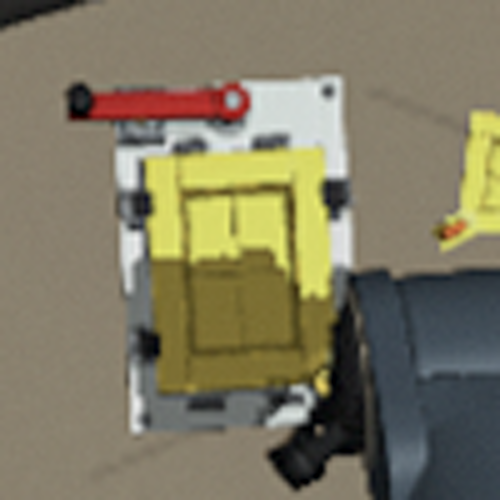

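View pics/s2.png

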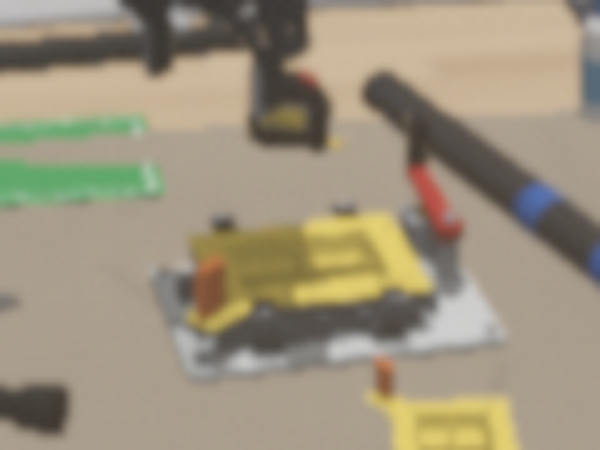

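Top crop: the red arm lies along the plate's far edge, knob (78,100), ring (233,100), above the detent housing. Side crop: the tab stands free at (210,287). I descend and pinch it.

Call:
play_rows(
  gripper=[1,1,1,1,1,1,0,0,0,0,0,0],
  delta_pos=[
    [0,0,3],
    [0,0,3],
    [0,0,3],
    [0,0,3],
    [0,0,1.7],
    [0,0,0],
    [0,0,0],
    [0,0,0],
    [0,0,0],
    [0,0,0],
    [0,0,0],
    [0,0,0],
  ],
  rotation=[
    [0,0,0],
    [0,0,0],
    [0,0,0],
    [0,0,0],
    [0,0,0],
    [0,0,0],
    [0,0,0],
    [0,0,0],
    [0,0,0],
    [0,0,0],
    [0,0,0],
    [0,0,0],
  ],
  grip_force=80,
)

```text
clock: 11.62
eef_pos: [0.4938, -0.0562, 0.0569]
orientation: [0.938, 0.346, 0.0, 0.0]
contact_force: [-1.7, 1.3, 5.3]
gripper_width: 0.0089
grip_force: 78.1
```

```bash
python3 -c "
from h import *
f=lambda x,y,z: at('top',(220+(x+.5)/5-.5,135+(y+.5)/5-.5),z)
k=f(79,98,.102);q=f(233,100,.062);print(k,q,np.pi/2+.06-np.arctan2(k[1]-q[1],k[0]-q[0]))
go([.4935,-.0562,.055],40.6)
s=status.state();R=Rn.from_quat(s['orientation'])
far=np.array([.570,.0105,.042])+Rn.from_euler('z',.06).apply([.075,.057,0])
P=R.inv().apply(far-s['eef_pos'])*100;print('far in tool',P)
for a in (.03,-.03): print(a,P-Rn.from_rotvec([0,a,0]).apply(P))"
```

```text
[0.66815897 0.11198365 0.102     ] [0.6747635  0.01714716 0.062     ] -0.009529001209240606
eef [ 0.4938 -0.0562  0.0569] yaw 40.51 z [ 0.001 -0.    -1.   ] tool delta cm [-0.02 -0.02  0.19] F [-1.7  1.3  5.3] w 0.0089 grip 78.08571696281433 t 11.625 q [ 0.36  0.45 -0.41  2.09  0.29  0.65 -1.11]
rz -0.002
far in tool [19.54848963 -0.15309391  1.48764107]
0.03 [-0.03582638  0.          0.58703611]
-0.03 [ 0.0534187   0.         -0.58569734]
```

The arm sits in its detent (joint ≈ -0.01), and the tab is held at 9 mm. Now I tilt about the far corner.

Call:
play_rows(
  gripper=[0,0,0,0,0,0],
  delta_pos=[
    [0.03,0,-0.39],
    [0.03,0,-0.39],
    [0.03,0,-0.39],
    [0.03,0,-0.39],
    [0.03,0,-0.39],
    [0.03,0,-0.39],
  ],
  rotation=[
    [0,-0.02,0],
    [0,-0.02,0],
    [0,-0.02,0],
    [0,-0.02,0],
    [0,-0.02,0],
    [0,-0.02,0],
  ],
  grip_force=100,
)

```text
clock: 12.38
eef_pos: [0.4959, -0.0544, 0.0798]
orientation: [0.936, 0.346, -0.057, 0.021]
contact_force: [-0.1, -1.2, 0.2]
gripper_width: 0.0085
grip_force: 97.8
```

Call:
play_rows(
  gripper=[0,0,0,0,0,0,0,0],
  delta_pos=[
    [0.03,0,-0.39],
    [0.03,0,-0.39],
    [0.03,0,-0.39],
    [0.03,0,-0.39],
    [0.03,0,-0.39],
    [0.03,0,-0.39],
    [0.03,0,-0.39],
    [0,0,0],
  ],
  rotation=[
    [0,-0.02,0],
    [0,-0.02,0],
    [0,-0.02,0],
    [0,-0.02,0],
    [0,-0.02,0],
    [0,-0.02,0],
    [0,-0.02,0],
    [0,0,0],
  ],
)

```text
clock: 13.38
eef_pos: [0.5018, -0.0493, 0.1061]
orientation: [0.93, 0.343, -0.121, 0.045]
contact_force: [0.8, 0.2, -1.5]
gripper_width: 0.0084
grip_force: 97.6
```

```bash
python3 -c "
from h import *
p,d=grab('side');cv2.imwrite('pics/s3.png',cv2.resize(p[180:270,200:320],None,fx=5,fy=5,interpolation=cv2.INTER_CUBIC)[:,:,::-1])
go([.4935,-.0562,.055],40.6)"
```

```text
eef [ 0.5016 -0.0494  0.106 ] yaw 40.5 z [-0.195 -0.167 -0.967] tool delta cm [ 0.29 -0.01  5.2 ] F [ 0.9 -0.1 -1.8] w 0.0082 grip 97.63248324394226 t 13.425 q [ 0.2   0.47 -0.36  1.92  0.35  1.03 -1.22]
rz -0.002
```

View pics/s3.png

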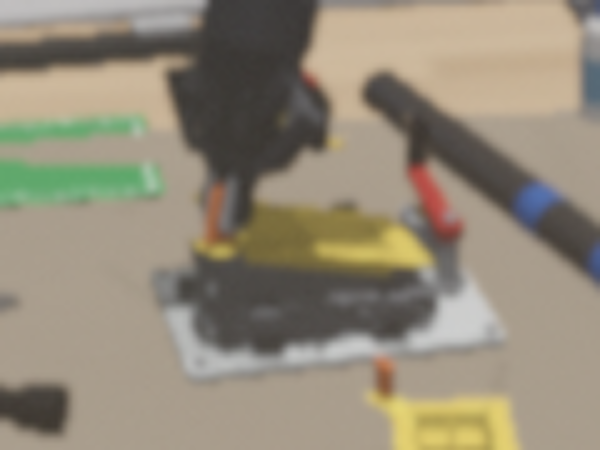

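The side crop shows the tray clearly tilted, with its near corner up at (225,245) and its far edge still down. The grey trays are seated and the red arm is out. Next I lift straight up.

Call:
play_rows(
  gripper=[0,0,0,0,0,0,0,0,0,0,0,0],
  delta_pos=[
    [0,0,0],
    [-0.13,0,-0.48],
    [-0.13,0,-0.48],
    [-0.13,0,-0.48],
    [-0.13,0,-0.48],
    [-0.26,0,-0.97],
    [-0.26,0,-0.97],
    [-0.26,0,-0.97],
    [-0.26,0,-0.97],
    [-0.26,0,-0.97],
    [-0.26,0,-0.97],
    [-0.26,0,-0.97],
  ],
  rotation=[
    [0,0,0],
    [0,0,0],
    [0,0,0],
    [0,0,0],
    [0,0,0],
    [0,0,0],
    [0,0,0],
    [0,0,0],
    [0,0,0],
    [0,0,0],
    [0,0,0],
    [0,0,0],
  ],
)

```text
clock: 14.92
eef_pos: [0.5009, -0.0499, 0.1969]
orientation: [0.93, 0.343, -0.122, 0.045]
contact_force: [-0.5, -0.3, -1.0]
gripper_width: 0.0087
grip_force: 97.7
```

```bash
python3 -c "
from h import *
p,d=grab('side');cv2.imwrite('pics/s4.png',cv2.resize(p[160:280,180:320],None,fx=5,fy=5,interpolation=cv2.INTER_CUBIC)[:,:,::-1])
go([.42,.181,.2],90)"
```

```text
eef [ 0.5017 -0.0499  0.1981] yaw 40.47 z [-0.193 -0.167 -0.967] tool delta cm [  8.43 -22.86  -2.46] F [-0.2 -0.9  0.2] w 0.0081 grip 97.71438360214233 t 14.975 q [ 0.22  0.35 -0.38  1.84  0.28  1.21 -1.15]
rz -0.864
```

View pics/s4.png

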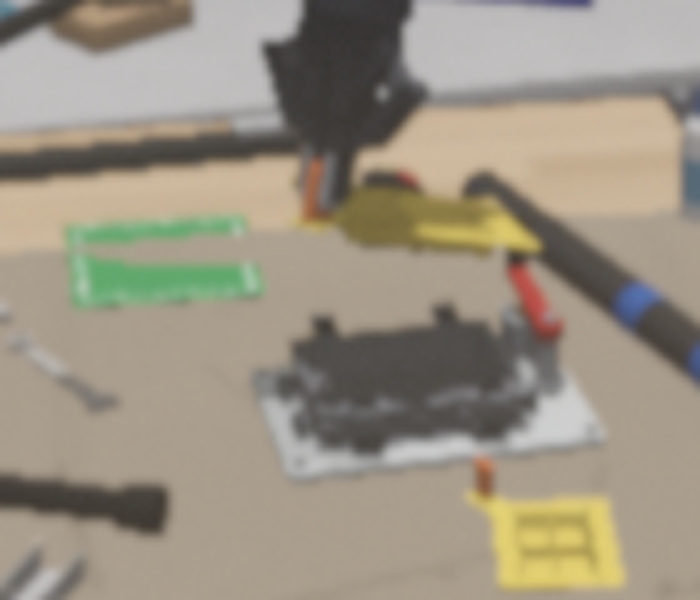

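The tray is fully free and the grey trays are still in the fixture. Next I level it, carry it across and turn it over the mat.

Call:
play_rows(
  gripper=[0,0,0,0,0,0,0,0,0,0,0,0],
  delta_pos=[
    [0,0,0],
    [0,0,0],
    [0,0,0],
    [0,0,0],
    [0,0,0],
    [0,0,0],
    [0.8,-2,0],
    [1.2,-3.1,0],
    [1.4,-3.5,0],
    [1.4,-3.5,0],
    [1.4,-3.5,0],
    [1.2,-3.2,0],
  ],
  rotation=[
    [0,0.05,0],
    [0,0.05,0],
    [0,0.05,0],
    [0,0.05,0],
    [0,0.05,0],
    [0,0.01,0],
    [0,0,0],
    [0,0,0],
    [0,0,0],
    [0,0,0],
    [0,0,0],
    [0,0,0],
  ],
)

```text
clock: 16.48
eef_pos: [0.4347, 0.1428, 0.1964]
orientation: [0.938, 0.347, -0.0, 0.0]
contact_force: [0.6, 0.1, -1.5]
gripper_width: 0.0085
grip_force: 97.7
```

Call:
play_rows(
  gripper=[0,0,0,0,0,0,0,0,0,0,0,0],
  delta_pos=[
    [0.9,-2.6,0.5],
    [0.5,-1.4,0.5],
    [0,0,0.5],
    [0,0,0.5],
    [0,0,0.5],
    [0,0,0.5],
    [0,0,0.3],
    [0,0,0],
    [0,0,0],
    [0,0,0],
    [0,0,0],
    [0,0,0],
  ],
  rotation=[
    [0,0,0],
    [0,0,0],
    [0,0,-0.09],
    [0,0,-0.12],
    [0,0,-0.12],
    [0,0,-0.12],
    [0,0,-0.12],
    [0,0,-0.12],
    [0,0,-0.12],
    [0,0,-0.05],
    [0,0,0],
    [0,0,0],
  ],
)

```text
clock: 17.98
eef_pos: [0.4199, 0.1808, 0.1633]
orientation: [0.709, 0.706, -0.0, 0.0]
contact_force: [-1.0, 0.4, -0.7]
gripper_width: 0.0085
grip_force: 97.7
```

```bash
python3 -c "
from h import *
p,d=grab('top');a=p[120:300,130:330]
p2,d2=grab('side');b=p2[130:290,150:350]
o=np.hstack([cv2.resize(x,(400,360)) for x in (a,b)]);cv2.imwrite('pics/f.png',o[:,:,::-1])
go([.42,.181,.165],90)
W=cloud('top',d);h=cv2.cvtColor(p,cv2.COLOR_RGB2HSV).astype(int)
m=(h[...,0]>22)&(h[...,0]<35)&(h[...,1]>120)&(W[...,2]>.08)&(W[...,2]<.25);P=W[m]
A=np.c_[P[:,:2],np.ones(len(P))];c,_,_,_=np.linalg.lstsq(A,P[:,2],rcond=None)
print(m.sum(),np.median(P,0),P.min(0),P.max(0),'slope deg',np.degrees(c[:2]),cv2.minAreaRect(P[:,:2].astype(np.float32)))"
```

```text
eef [0.4198 0.1807 0.1633] yaw 89.75 z [ 0. -0. -1.] tool delta cm [ 0.03  0.02 -0.17] F [ 0.2  0.4 -1.1] w 0.0083 grip 97.69899129867554 t 18.075 q [ 0.12  0.27 -0.72  2.07  0.23  0.87 -0.73]
rz -0.004
1043 [0.44452242 0.31295898 0.14868597] [0.08216298 0.24290947 0.116023  ] [0.98313573 0.50765695 0.18598509] slope deg [1.36228981 4.06671298] ((0.5378124117851257, 0.3671865463256836), (0.9020761251449585, 0.24174028635025024), 2.505317211151123)
```

View pics/f.png

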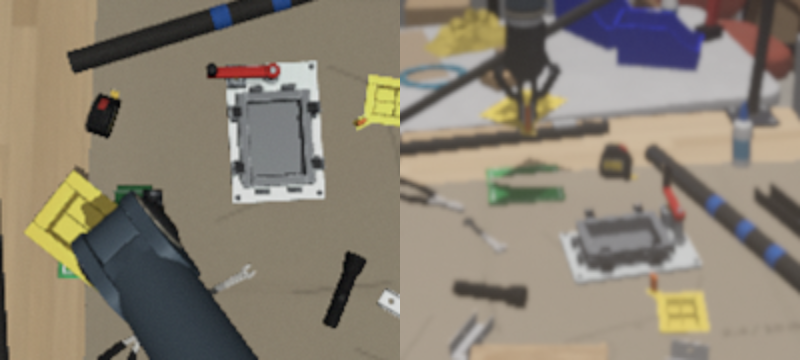

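The tray hangs level over the mat, with its rim about 15 cm up. The red arm is in its detent, the grey trays are in place, and the tape is untouched at (103,113). I am handing in.

```bash
python3 -c "
from h import *
print(workorder.sign_off())"
```

```text
the job is handed in; nothing more can be done
None
```

I handed the job in with the red arm in its end detent and the yellow tray peeled off at about a 15° tilt, held level about 15 cm above the middle of the mat; the grey trays and the tape looked undisturbed, the saddle bracket was never approached, and no verdict was returned.

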